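Battery tray into its charging dock

ROBOT

A 6-joint arm with a two-finger parallel gripper is mounted at the origin on a cart in front of the work surface, level with it; the furniture and walls round the work are solid. World frame = base frame: x ahead of the robot, y to its left, z up, the work surface at z = 0. Lengths are in mm, angles in rad, forces in N, time in s.
With the tool pointing down it reaches from about 275 to 750 mm from the base axis. Payload 10.2 kg.
Tool frame: the origin (TCP) lies midway between the tips of the shut fingers; the grasp point (between the pads) lies 19 mm behind it; z points along the fingers, y is the direction in which the jaws open and shut (so a half turn about z gives the same grasp; the last joint's range is limited). The gripper opens to 85 mm and grips with 20 to 120 N. Pads are 22 mm wide; open, the fingers measure 114 mm over their backs; the gripper's body (76 mm by 85 mm) begins 54 mm behind the grasp point. The pads swing forward as they close: fully open they stand 13 mm farther back than shut.
Start: joints at [1.014, 0.313, 1.498, -0, 1.331, -0.223], TCP at [172.022, 496.024, 231.294] pointing down, gripper open.
Joint ranges: [-2.94, 2.94], [-0.97, 2.17], [0.19, 2.56], [-1.23, 4.37], [0.02, 3.11], [-2.88, 2.88]. Speed limits (rad/s): [2.39, 2.39, 3.01, 3.14, 3.14, 3.14].

INTERFACE

Orientations are given as a unit quaternion [w, x, y, z].
In Python, from rig import sense, capture, finish_job, search_frame, trace gives the robot as it stands.
- The arm moves only by the tool arm_command, never from a script. Its argument "steps" is one flat list of numbers, 5 for each row, row after row: the shift along the world's x, y, z in units of 50 mm (1.0 is 50 mm), then the turn about the world's z in units of 5 degrees (1.0 is 5 degrees), then the opening in per cent of the stroke, from 0 (shut) to 100 (fully open). In form: [dx, dy, dz, twist, fingers, dx, dy, dz, twist, fingers, ...]. A call has 1 to 5 rows; each row shifts and turns the commanded pose from where the row before left it; what a row does not reach is not made up. A row lasts 1/8 s, in which the tool goes at most 62.5 mm and 10.7 degrees, less where a joint would pass 70% of its speed; a pose out of reach is approached as far as the arm can. A call is refused whole if a number of a shift passes 1 or a number of a turn 1, either way. A call with a gripper value outside its range is refused whole. The fingers move at their own pace and stop on an object; "grip_force" is the grip in N (left out, the last holds). Time passes only in rows, so rows that do not move let the fingers close. It gives the time, the measured TCP pose, the force and the opening at its end, in the units of the state.
- sense(): the state, without advancing time (a new reading comes with each control period).
- capture(name): name is "scene" or "top" or "wrist"; returns a dict with "frame" (420x560x3 uint8, blue, green, red), "fov_y" (degrees; the focal length in pixels is half the picture's height over the tangent of half this angle, whatever the lens; pixels are square), "cx", "cy" (the principal point, pixels), "k1" (the pictures are not rectified: a ray, as slopes to the right and down, at radius r is drawn at 1 + k1 r^2 times it, then the intrinsics apply), "extrinsics" (4x4, takes a point from world to camera coordinates). Camera axes: x right, y down, z forward; pixel columns grow to the right and rows downward; lengths in mm; the calibration is good to about 2 mm. A picture is of the moment at which its call begins. There is no depth.
- finish_job(): hands the job in, once; it reports no verdict.
Trained networks look in a picture, given as the dict that the camera call returned (one of the last four; its "shot" number tells which), for a name from the list of things; names that differ only in an ending like _2 or _b are one class to them, and where a whole thing is asked for, a point or a joint stands for the part that bears it (a point fixed in the world has none). Each returns a list of dicts, best first, with "score" (0 to 1); they miss things now and then, are a little off and sometimes report something else, mostly with a low value. They report only what shows in the picture. A call takes as long as a camera call. They do not tell look-alikes from the thing itself.
- search_frame(picture, target): "point" ([x, y, z] in mm, in world coordinates, good to about 4 mm: the middle of the surface that is visible of it).
- trace(picture, target): "mask" (420x560 bool, what is visible of it).
The state is a dict: "time_s": time; "joints": joint angles; "dq": joint speeds; "tau": joint torques, N m; "eef_pos": TCP position; "ee_rot": TCP orientation; "force": force on the tool from outside, world axes, zero at the start; "wrist_torque": the same for the moment, N m; "grip_width": opening from 0.0 (shut) to 1.0 (fully open).
Only numpy, scipy, OpenCV 4.12 (cv2) and the standard library are available. Lean on these libraries where they do the work, as an engineer would, in place of code of your own. Each camera call takes 0.05 s, during which the arm holds its last target. There are 200 camera calls.

TASK

The battery tray lies with its contacts towards you. Turn it end for end, slide it contacts first into the guide rails of the charging dock and push it fully home, until both orange side latches have snapped shut behind its end plate. Do not force it against the dock, and leave the phone, the screw dish and the vial where they are.

Things in the scene. Friction and masses are not known exactly. Their poses are not given: they have to be found in the camera images.
- tray: loose black battery tray, open on top, two blue cells in it, about 0.19 kg, 110 mm long, stiff. Origin: middle of its underside; x along it towards the orange contact end, z up. Upright side walls from x = -49 to +51 mm, 30 mm high, 44 mm apart outside: grip across them. Flanges along the floor: 56 mm wide over both, z 0 to 5.5 mm, tapered to 50 mm at the contact end
- tray_nose (a point): middle of the lower edge of the tray's contact end, at x = +55 mm of the tray
- tray_back (a point): middle of the flat back of the grey end plate at the tray's other end, at x = -55, z = 16 mm of the tray: the place to push. The plate is 6 mm thick, 72 mm wide, z 1 to 31 mm; it cannot enter the rails
- dock: charging dock, fixed, 94 mm wide, 134 mm deep, 41 mm high. Origin: on the bench under the middle of its mouth; x = the way the tray slides in, z up. Floor 4 mm above the bench, ramp in front of it to x = -16 mm. Rails from x = 0: 58.4 mm between them for the flanges, flared to about 64 mm at the mouth; lips over the flanges: underside 12 mm, top 14.5 mm (16.5 at the mouth) high, 47 mm apart
- dock_hood (a point): middle of the front edge of the dock's grey hood, at dock x = 34 mm, 37 mm above the bench (top 41 mm): beyond it the bay is covered, fingers beside the tray cannot go farther. In the bay a sprung contact carriage meets the tray's contact end at dock x = 97 mm and pushes back with 6 to 10 N; passing the latches takes a push of up to about 18 N. The rails are slick
- dock_home (a point): on the dock's floor at dock x = 47.5 mm: where the tray's origin rests when latched. Hard stop 1.5 mm farther in (end plate against the rail ends): press against the springs until that stop is felt, then the latches snap and the springs bring the tray back to this point. Not latched, it is pushed out by 5 mm or more
- latch_left (a joint): left orange side latch of the dock (dock y +30 to +45 mm, 5 to 13.5 mm above the bench, dock x from -25 to +27 mm), spring-loaded: 0 rad shut, grows to about 0.15 while the end plate spreads it, snaps back to 0 behind the plate
- latch_right (a joint): right orange side latch, mirror image at negative dock y, same values
- phone: black phone lying flat, 146 x 70 x 8 mm, origin at the middle of its underside
- dish: small round grey screw dish, 54 mm across, 31 mm high, left of the dock, origin at the middle of its underside
- vial: small white vial with an orange cap, 22 mm across, 50 mm high, standing right of the dock, origin at the middle of its underside
There are look-alikes about, which are no part of the job. Leave any red look-alike of the tray alone.

How it is judged (in metres and radians):
On the way:
1. the tray's contact end has entered between the rails (x of tray_nose in the frame of dock above 0.02 m and x of tray in the frame of dock below 0 m and y of tray_nose in the frame of dock between -0.005 and 0.005 m and z of tray_nose in the frame of dock below 0.01 m), for 0.05 s.
At the end, for the whole second after the job is handed in: the tray lies in the rails of the dock, contact end inwards, its origin at least 44.5 mm inside the mouth, at rest, with both side latches shut (under 0.06 rad) behind its end plate (x of tray_nose in the frame of dock above 0.1 m and x of tray in the frame of dock between 0.0445 and 0.0515 m and z of tray in the frame of dock below 0.008 m and value of joint each of latch_left, latch_right below 0.06 rad and linear speed of tray below 0.01 m/s); the robot touches nothing.
It fails at once if the tray is forced against the dock (over 60 N) (contact force between tray and dock above 60 N).
It fails at once if the phone is moved by more than 20 mm (distance of phone from where it was at the start of the episode above 0.02 m).
It fails at once if the screw dish is moved by more than 20 mm (distance of dish from where it was at the start of the episode above 0.02 m).
It fails at once if the vial is moved by more than 20 mm or tipped over (distance of vial from where it was at the start of the episode above 0.02 m or angle between vial's own z axis and vertical above 0.5 rad).
It also fails if it takes over 64 s, if anything falls off the work surface, if the arm or the gripper's body presses on something with over 40 N, if the wrist force passes 120 N, or if a joint passes its speed limit or range.

## Working session

There is one attempt and no reset: what is moved stays moved. The work goes in short steps, Python scripts to look and compute and a tool call to move; the robot and the scene stay as the last step left them, time stands still between calls to the robot, and variables do not carry over. Pictures are saved under pics/ and viewed, on a budget of 10 in all, crops included, one or two more only if the job needs it, and the job is handed in when it is done.

Besides the shell and the picture viewer there is one more tool, called after "Request:" as name(argument=value, ...) on one line, values as JSON. arm_command: Moves the arm, as the interface text tells. Its arguments: {"type":"object","properties":{"steps":{"type":"array"},"grip_force":{"type":"number"}},"required":["steps"]}

```bash
mkdir -p pics; cat > h.py <<'E'
import numpy as np, cv2
from rig import sense, capture, search_frame, trace
def K(p):
    f=p["frame"].shape[0]/2/np.tan(np.radians(p["fov_y"])/2); return f
def proj(p,P):
    P=np.atleast_2d(P).astype(float); E=np.array(p["extrinsics"]); c=P@E[:3,:3].T+E[:3,3]
    s=c[:,:2]/c[:,2:]; s=s*(1+p["k1"]*(s**2).sum(1,keepdims=True)); return s*K(p)+[p["cx"],p["cy"]]
def ray(p,uv,z):
    "pixel -> world point on plane z"
    uv=np.atleast_2d(uv).astype(float); d=(uv-[p["cx"],p["cy"]])/K(p); s=d.copy()
    for _ in range(20): s=d/(1+p["k1"]*(s**2).sum(1,keepdims=True))
    E=np.array(p["extrinsics"]); R=E[:3,:3]; o=-R.T@E[:3,3]
    w=np.c_[s,np.ones(len(s))]@R; return o+w*((z-o[2])/w[:,2])[:,None]
E
python3 - <<'E'
from h import *
s=sense(); print(s["eef_pos"],s["ee_rot"],s["force"])
for n in ["scene","top"]:
    p=capture(n); cv2.imwrite(f"pics/{n}0.png",p["frame"])
    for t in ["tray","tray_nose","tray_back","dock","dock_hood","dock_home","latch_left","latch_right","phone","dish","vial"]:
        try: print(n,t,[(np.round(d["point"]).tolist(),round(d["score"],2)) for d in search_frame(p,t)][:3])
        except Exception as e: print(t,e)
E
```

```text
[171.87647112 495.792262   230.74850404] [-2.36400585e-04  1.66116343e-01  9.86105956e-01 -5.90485458e-04] [ 0.29261689 -0.04450294 -0.62115036]
scene tray [([461.0, -97.0, 20.0], 0.95), ([433.0, 50.0, 23.0], 0.95)]
scene tray_nose [([458.0, -95.0, 24.0], 0.84), ([438.0, 48.0, 21.0], 0.57)]
scene tray_back [([442.0, 46.0, 20.0], 0.67), ([468.0, -97.0, 23.0], 0.65)]
scene dock [([584.0, 185.0, 14.0], 0.77), ([581.0, 285.0, 19.0], 0.19)]
scene dock_hood [([587.0, 186.0, 16.0], 0.91), ([462.0, -99.0, 23.0], 0.38)]
scene dock_home [([590.0, 187.0, 12.0], 0.79)]
scene latch_left []
scene latch_right [([589.0, 188.0, 12.0], 0.31)]
scene phone [([618.0, -50.0, 9.0], 0.83)]
scene dish [([584.0, 284.0, 18.0], 0.92), ([463.0, -99.0, 24.0], 0.23)]
scene vial [([629.0, 123.0, 28.0], 0.61)]
top tray [([472.0, -92.0, 26.0], 0.84), ([453.0, 50.0, 25.0], 0.64), ([590.0, 196.0, 42.0], 0.57)]
top tray_nose [([474.0, -91.0, 23.0], 0.96), ([448.0, 56.0, 24.0], 0.64)]
top tray_back [([470.0, -90.0, 23.0], 0.75), ([449.0, 56.0, 25.0], 0.73), ([621.0, -49.0, 8.0], 0.56)]
top dock [([591.0, 195.0, 43.0], 0.87), ([530.0, 147.0, 14.0], 0.27)]
top dock_hood [([589.0, 191.0, 42.0], 0.9)]
top dock_home [([592.0, 193.0, 38.0], 0.88), ([471.0, -87.0, 27.0], 0.6)]
top latch_left [([588.0, 194.0, 41.0], 0.66)]
top latch_right []
top phone [([619.0, -46.0, 6.0], 0.79)]
top dish [([595.0, 289.0, 2.0], 0.57)]
top vial [([632.0, 126.0, 50.0], 0.57)]
```

View pics/top0.png

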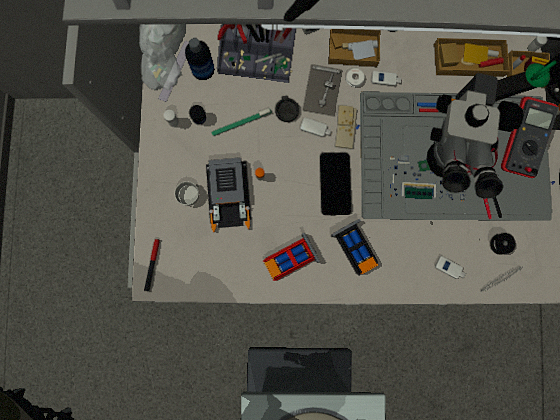

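View pics/scene0.png

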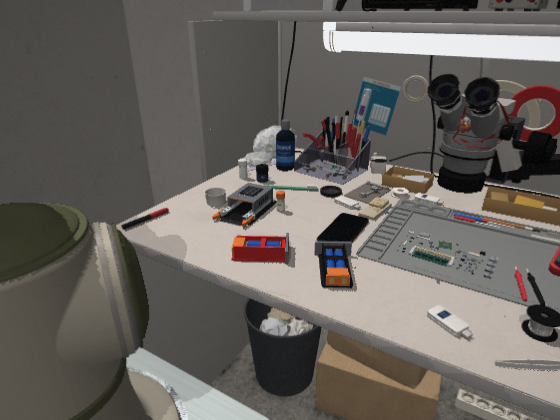

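The top picture shows the black tray at about (358,249), with its orange contacts at (368,267) and grey plate at (345,232). The dock is at (229,193) with its mouth facing the robot (latch tips at about (210,228) and (248,226)). The red look-alike is at (290,257), the phone at (336,183), the dish at (188,194) and the vial at (260,172). The scene picture agrees.

```bash
python3 - <<'E'
from h import *
p=capture("top")
print(ray(p,[[347,231],[370,268]],25).round(), ray(p,[[229,165],[230,205],[209,170],[246,168]],41).round(),ray(p,[[210,228],[249,226]],10).round())
p=capture("wrist"); E=np.array(p["extrinsics"]); print(E.round(2),p["fov_y"],"cam",(-E[:3,:3].T@E[:3,3]).round())
for d in search_frame(p,"dock"): print(d)
E
```

```text
[[ 510.  -71.   25.]
 [ 428. -122.   25.]] [[653. 194.  41.]
 [563. 189.  41.]
 [641. 238.  41.]
 [646. 155.  41.]] [[514. 236.  10.]
 [520. 148.  10.]]
[[ 3.3000e-01  9.5000e-01 -0.0000e+00 -5.2459e+02]
 [ 8.9000e-01 -3.1000e-01  3.3000e-01 -4.4870e+01]
 [ 3.1000e-01 -1.1000e-01 -9.4000e-01  3.7974e+02]
 [ 0.0000e+00  0.0000e+00  0.0000e+00  1.0000e+00]] 67.81290127238381 cam [ 93. 523. 373.]
```

Request:
arm_command(steps=[0.5,-1,0.5,0,100,0.5,-1,0.5,0,100,0.5,-1,0,0,100,0.5,-1,0,0,100,0.5,-1,0,0,100])

```text
time_s: 1.98
eef_pos: [297.4, 244.4, 281.5]
ee_rot: [0.0, 0.166, 0.986, 0.0]
force: [0.9, 0.5, -1.1]
grip_width: 1.0
```

```bash
python3 - <<'E'
from h import *
p=capture("wrist"); cv2.imwrite("pics/w1.png",p["frame"])
np.save("w1.npy",{k:v for k,v in p.items()},allow_pickle=True)
for t in ["tray","dock","dock_hood"]: print(t,[(np.round(d["point"]).tolist(),round(d["score"],2)) for d in search_frame(p,t)][:3])
for P in ([540,192,0],[472,-92,20]): print(proj(p,P))
E
```

```text
tray [([436.0, -102.0, 22.0], 0.68), ([435.0, 80.0, 27.0], 0.68), ([522.0, 229.0, 13.0], 0.18)]
dock [([576.0, 202.0, 15.0], 0.59)]
dock_hood [([580.0, 203.0, 18.0], 0.64), ([604.0, 282.0, 13.0], 0.51)]
[[302.65262657 309.99875257]]
[[122.61969838 331.99677713]]
```

View pics/w1.png

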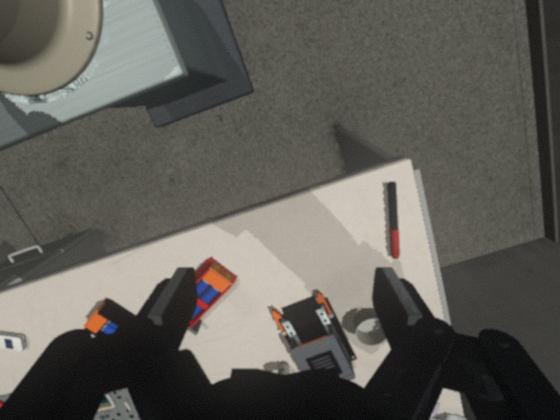

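Request:
arm_command(steps=[0.5,-1,0,-1,100,0.5,-1,0,-1,100,0.5,-1,0,-1,100,0.5,-1,0,-1,100,0.5,-1,0,-1,100])

```text
time_s: 2.8
eef_pos: [422.8, -4.4, 281.4]
ee_rot: [0.0, 0.376, 0.927, 0.0]
force: [0.1, -0.4, 0.4]
grip_width: 0.999
```

The wrist picture shows the dock mouth at about (305,315), with its latches at (277,313) and (322,297). The black tray is partly hidden by a finger at (100,318). I'll turn the hand for the grasp and look at the tray from above.

Request:
arm_command(steps=[0.1,-0.1,0,-1,100,0.1,-0.1,0,-1,100,0.1,-0.1,0,-1,100,0.1,-0.1,0,-1,100,0.1,-0.1,0,-1,100])

```text
time_s: 3.42
eef_pos: [447.5, -27.6, 281.2]
ee_rot: [-0.0, 0.567, 0.823, 0.0]
force: [-1.3, 1.0, 0.0]
grip_width: 0.999
```

Request:
arm_command(steps=[0.1,-0.1,0,-1,100,0.1,-0.1,0,-1,100,0.1,-0.1,0,-1,100,0.1,-0.1,0,-1,100,0.1,-0.1,0,-1,100])

```text
time_s: 4.05
eef_pos: [472.6, -52.5, 281.2]
ee_rot: [-0.0, 0.732, 0.681, 0.0]
force: [0.6, 1.1, 1.3]
grip_width: 1.0
```

Request:
arm_command(steps=[0.1,-0.1,0,-1,100,0.1,-0.1,0,-1,100,0.1,-0.1,-0.4,-1,100,0.1,-0.1,-0.4,-1,100,0,-0.1,-0.4,-1,100])

```text
time_s: 4.68
eef_pos: [492.7, -77.4, 220.4]
ee_rot: [-0.0, 0.862, 0.506, 0.0]
force: [1.2, -0.1, -0.1]
grip_width: 0.999
```

Request:
arm_command(steps=[0,0,-0.4,-1,100,0,0,0,-1,100,0,0,0,-1,100,0,0,0,-1,100,0,0,0,-1,100])

```text
time_s: 5.3
eef_pos: [492.5, -77.3, 201.1]
ee_rot: [-0.0, 0.951, 0.308, -0.0]
force: [0.2, 0.2, 0.3]
grip_width: 1.003
```

```bash
python3 - <<'E'
from h import *
p=capture("wrist"); cv2.imwrite("pics/w2.png",p["frame"])
f=p["frame"].astype(int); b,g,r=f[...,0],f[...,1],f[...,2]
for d in trace(p,"tray")[:3]:
    m=d["mask"]; ys,xs=np.where(m)
    rc=cv2.minAreaRect(np.c_[xs,ys].astype(np.float32)); print(d["score"],m.sum(),rc)
    for nm,mm,z in [("orange",m&(r>150)&(b<80)&(g>60),28),("blue",m&(b>100)&(r<80),28)]:
        if mm.sum()>20: ys,xs=np.where(mm); print(nm,xs.mean(),ys.mean(),ray(p,[xs.mean(),ys.mean()],z).round(1))
    q=cv2.boxPoints(rc); print(q.round(), ray(p,q,30).round(1).tolist())
print([(np.round(d["point"]).tolist(),round(d["score"],2)) for n in ["tray","tray_back","tray_nose"] for d in search_frame(p,n)])
E
```

```text
0.8 6140 ((153.83737182617188, 145.15943908691406), (116.1520004272461, 71.41838073730469), 2.544804334640503)
orange 118.87282051282051 138.18051282051283 [[433.9  82.6  28. ]]
blue 159.6946284032377 141.89845474613688 [[454.7  47.5  28. ]]
[[ 94. 178.]
 [ 97. 107.]
 [213. 112.]
 [210. 183.]] [[382.3, 84.6, 30.0], [449.6, 112.4, 30.0], [511.0, 18.5, 30.0], [448.4, -16.3, 30.0]]
0.66 5186 ((290.9637756347656, 200.11553955078125), (71.4646987915039, 103.23331451416016), 3.3664608001708984)
orange 282.58081705150977 241.47069271758437 [[ 437.8 -116.5   28. ]]
blue 287.47790507364977 197.97054009819968 [[482.1 -91.   28. ]]
[[252. 250.]
 [258. 146.]
 [330. 151.]
 [324. 254.]] [[410.6, -94.4, 30.0], [509.1, -35.2, 30.0], [547.6, -95.4, 30.0], [453.2, -162.2, 30.0]]
[([451.0, 53.0, 24.0], 0.64), ([481.0, -91.0, 23.0], 0.81), ([454.0, 55.0, 25.0], 0.56), ([453.0, 54.0, 25.0], 0.84), ([480.0, -92.0, 24.0], 0.57)]
```

View pics/w2.png

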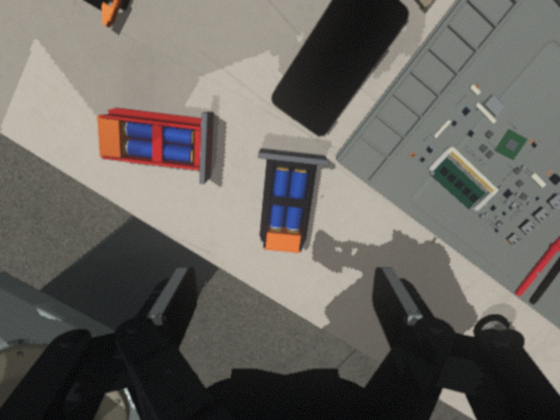

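The tray is at about (290,200), with contacts at (283,241) and plate at (292,156), and nothing blocks the fingers. I'll fit its pose by matching a box model to the mask.

```bash
cat >> h.py <<'E'
from scipy.optimize import minimize
from itertools import product
TRAY=[((-49,55),(-22,22),(0,30)),((-49,40),(-28,28),(0,5.5)),((-55,-49),(-36,36),(1,31))]
DOCK=[((34,134),(-47,47),(0,41)),((0,34),(-47,47),(0,14.5)),((-16,0),(-30,30),(0,4)),((-25,27),(30,45),(5,13.5)),((-25,27),(-45,-30),(5,13.5))]
def render(p,boxes,x,y,yaw,z=0):
    im=np.zeros((420*4,560*4),np.uint8); c,s=np.cos(yaw),np.sin(yaw)
    for b in boxes:
        P=np.array(list(product(*b)),float); W=np.c_[x+c*P[:,0]-s*P[:,1],y+s*P[:,0]+c*P[:,1],P[:,2]+z]
        h=cv2.convexHull((proj(p,W)*4+1.5).astype(np.float32)).round().astype(np.int32); cv2.fillConvexPoly(im,h,255)
    return cv2.resize(im,(560,420),interpolation=cv2.INTER_AREA)/255.
def fit(p,boxes,mask,x0,ign=None):
    w=np.ones(mask.shape) if ign is None else ~ign
    def f(v):
        r=render(p,boxes,v[0],v[1],v[2]/50); return (w*abs(r-mask)).sum()/mask.sum()
    v0=np.array([x0[0],x0[1],x0[2]*50]); S=np.vstack([v0,v0+[8,0,0],v0+[0,8,0],v0+[0,0,5]])
    r=minimize(f,v0,method="Nelder-Mead",options=dict(initial_simplex=S,xatol=.05,fatol=1e-5,maxiter=200)); return r.x[0],r.x[1],r.x[2]/50,r.fun
E
python3 - <<'E'
from h import *
p=capture("wrist")
ms=[d["mask"] for d in trace(p,"tray")]
m=[m for m in ms if m[200,290]][0]
x,y,a,e=fit(p,TRAY,m,(475,-94,np.radians(210))); print(x,y,np.degrees(a),e)
for g in (-30,): print("grip",x+g*np.cos(a),y+g*np.sin(a))
s=sense(); print(s["eef_pos"]); q=s["ee_rot"]; print("tool x az",np.degrees(2*np.arctan2(q[2],q[1])))
q=capture("top")
for d in trace(q,"tray"):
    u=proj(q,[x,y,20])[0].astype(int)
    if d["mask"][u[1],u[0]]: r=fit(q,TRAY,d["mask"],(475,-94,np.radians(210))); print("top",r[:2],np.degrees(r[2]),r[3])
E
```

```text
474.27436979234096 -95.95321017181388 209.24146073190826 0.05291247828245222
grip 500.45143441283193 -81.29847415049166
[492.13611917 -78.5516046  201.23170115]
tool x az 35.97081931766032
```

Request:
arm_command(steps=[0.08,-0.03,-0.7,-0.7,100,0.08,-0.03,-0.9,-0.65,100,0,0,-0.9,0,100,0,0,-0.9,0,100,0,0,-0.36,0,100], grip_force=80)

```text
time_s: 6.38
eef_pos: [498.9, -81.6, 10.9]
ee_rot: [-0.001, 0.968, 0.252, -0.001]
force: [-0.0, -0.5, 0.3]
grip_width: 0.999
```

Request:
arm_command(steps=[0,0,0,0,50,0,0,0,0,0,0,0,0,0,0,0,0,0,0,0,0,0,0,0,0])

```text
time_s: 7.0
eef_pos: [501.0, -82.3, 15.0]
ee_rot: [0.001, 0.968, 0.251, 0.001]
force: [-0.4, 1.6, 5.7]
grip_width: 0.492
```

```bash
python3 - <<'E'
from h import *
s=sense(); print(s["eef_pos"],s["force"],s["wrist_torque"],s["grip_width"])
E
```

```text
[500.98745132 -82.30339802  14.95572106] [-0.42837707  1.62477702  5.70761931] [0.20828773 0.12828301 0.01441095] 0.4920881303305802
```

Request:
arm_command(steps=[0,0,0.4,0,0,0,0,0.8,0,0,0,0,1,0,0,0,0.5,1,1,0,0,0.5,1,1,0])

```text
time_s: 7.62
eef_pos: [499.7, -31.3, 225.8]
ee_rot: [0.0, 0.942, 0.336, 0.001]
force: [1.3, -0.2, -3.1]
grip_width: 0.49
```

Request:
arm_command(steps=[0,0.7,0.5,1,0,0,0.7,0,1,0,0,0.7,0,1,0,0,0.7,0,1,0,0,0.2,0,0,0])

```text
time_s: 8.25
eef_pos: [499.7, 119.5, 249.0]
ee_rot: [0.0, 0.869, 0.494, 0.0]
force: [0.6, 0.8, -0.6]
grip_width: 0.492
```

```bash
python3 - <<'E'
from h import *
s=sense(); print(s["eef_pos"],s["force"],s["wrist_torque"],s["grip_width"])
p=capture("wrist"); im=p["frame"].copy(); cv2.imwrite("pics/w3.png",cv2.resize(im,(784,588)))
x0=(537,190,np.radians(4)); 
for d in trace(p,"dock"):
    r=fit(p,DOCK,d["mask"],x0); print(d["score"],d["mask"].sum(),r[:2],np.degrees(r[2]),r[3])
f=p["frame"].astype(int); 
m=((f[...,2]>150)&(f[...,0]<90)&(f[...,1]<170)&(f[...,1]>50)).astype(np.uint8)
n,_,st,ce=cv2.connectedComponentsWithStats(m)
for i in range(1,n):
    if st[i,4]>40: print(st[i],ce[i],ray(p,ce[i],13.5).round(1))
E
```

```text
[499.6548903  119.51071672 248.97077682] [ 0.57921032  0.79310343 -0.62887219] [ 0.00437157 -0.08136295  0.01025504] 0.4915214602808853
0.92 12108 (np.float64(536.2725649879626), np.float64(188.97987984798036)) 8.6548052254649 0.10318052559642951
[242  59  30  29 199] [254.15075377  75.64321608] [[526.8 227.8  13.5]]
[384  98  19  20 300] [392.57333333 107.26666667] [[646.7 117.4  13.5]]
[283 119  30  25 187] [295.45454545 132.83957219] [[535.1 149.5  13.5]]
[247 193  49  24 242] [270.26033058 204.54132231] [[462.4  88.1  13.5]]
[236 200  37  17 291] [250.17869416 210.36769759] [[436.   94.5  13.5]]
[254 262  23   2  43] [264.76744186 262.51162791] [[412.1  20.4  13.5]]
[293 262  23   3  45] [304.37777778 263.44444444] [[457.9  -8.5  13.5]]
```

View pics/w3.png

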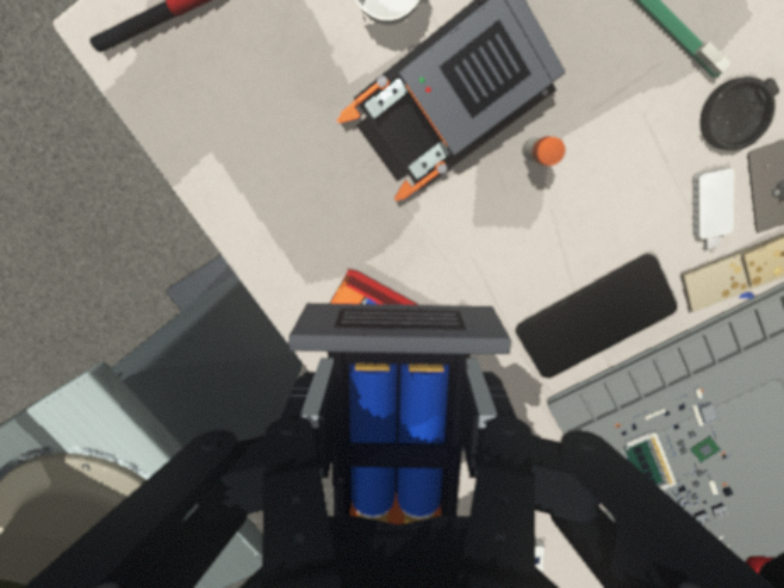

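Dock mouth is in clear view at about (410,140), with latch tips at (345,115) and (400,195). It's cut off at the top, and the yaw estimates disagree (6.0° vs 8.7°), so I'll shift the camera to centre the dock.

Request:
arm_command(steps=[0.6,0.8,0,0,0,0.6,0.8,0,0,0,0,0,0,0,0,0,0,0,0,0])

```text
time_s: 8.85
eef_pos: [560.0, 196.8, 248.2]
ee_rot: [0.0, 0.87, 0.493, -0.0]
force: [0.2, -0.0, -2.0]
grip_width: 0.494
```

```bash
python3 - <<'E'
from h import *
s=sense(); print(s["eef_pos"])
p=capture("wrist"); x0=(536,189,np.radians(6))
import pickle; pickle.dump(dict(p),open("w4.pkl","wb"))
HOOD=DOCK[:1]
for d in trace(p,"dock")[:1]:
    m=d["mask"]; r=fit(p,DOCK,m,x0); print(d["score"],m.sum(),r[:2],np.degrees(r[2]),r[3])
    ig=np.zeros(m.shape,bool)
    # ignore everything in front of hood x<38 
    a=r[2]; c,sn=np.cos(a),np.sin(a)
    q=np.array([[-80,-150],[-80,150],[40,150],[40,-150]]); W=np.c_[r[0]+c*q[:,0]-sn*q[:,1],r[1]+sn*q[:,0]+c*q[:,1],np.full(4,20)]
    t=np.zeros(m.shape,np.uint8); cv2.fillConvexPoly(t,proj(p,W).round().astype(np.int32),1)
    r2=fit(p,DOCK,m,r[:3],t>0); print("hood only",r2[:2],np.degrees(r2[2]),r2[3])
im=cv2.resize(p["frame"],None,fx=3,fy=3,interpolation=cv2.INTER_CUBIC)
def draw(v,col):
    c,sn=np.cos(v[2]),np.sin(v[2])
    for L,z in [([[34,-47],[34,47],[134,47],[134,-47]],41),([[0,-47],[0,47]],14.5),([[-16,-29],[-16,29]],0),([[0,-23.5],[34,-23.5]],16),([[0,23.5],[34,23.5]],16)]:
        L=np.array(L); W=np.c_[v[0]+c*L[:,0]-sn*L[:,1],v[1]+sn*L[:,0]+c*L[:,1],np.full(len(L),z)]
        cv2.polylines(im,[(proj(p,W)*3+1).round().astype(np.int32)],len(L)>2,col,1)
draw(r,(0,255,0)); draw(r2,(255,255,0)); 
u=(proj(p,[r[0]+40,r[1],20])[0]*3).astype(int); y0=max(0,u[1]-290);x0=max(0,u[0]-390); print(u,x0,y0)
cv2.imwrite("pics/w4.png",im[y0:y0+590,x0:x0+790])
E
```

```text
[560.00558353 196.79730505 248.24956895]
0.74 9378 (np.float64(535.9843031421408), np.float64(190.07225912399952)) 5.802905402205278 0.14756647807342171
hood only (np.float64(535.7567734567841), np.float64(190.85084869447275)) 5.850582423701761 0.09521240784648259
[891 504] 501 214
```

View pics/w4.png

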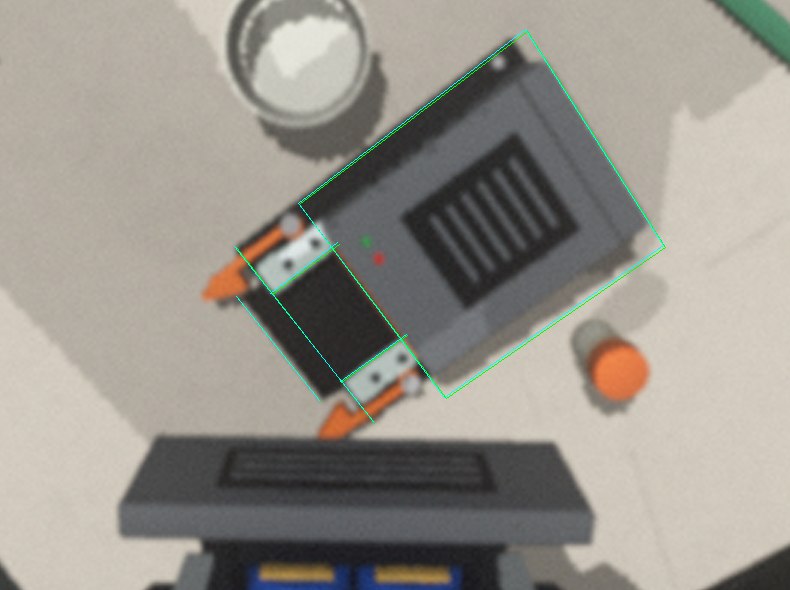

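The overlay fits the lips and hood front well: dock mouth at about (536, 190.3), yaw 5.8°. I'll turn the tray end for end at height while moving to in front of the mouth.

Request:
arm_command(steps=[-0.2,-0.025,0,1,0,-0.2,-0.025,0,1,0,-0.2,-0.025,0,1,0,-0.2,-0.025,0,1,0,-0.2,-0.025,0,1,0])

```text
time_s: 9.57
eef_pos: [509.5, 190.8, 248.8]
ee_rot: [0.0, 0.742, 0.67, 0.0]
force: [0.3, -0.7, -2.0]
grip_width: 0.49
```

Request:
arm_command(steps=[-0.2,-0.025,0,1,0,-0.2,-0.025,0,1,0,-0.2,-0.025,0,1,0,-0.2,-0.025,0,1,0,-0.2,-0.025,0,1,0])

```text
time_s: 10.2
eef_pos: [459.4, 184.6, 248.8]
ee_rot: [0.0, 0.579, 0.815, 0.0]
force: [-0.2, 0.1, -2.2]
grip_width: 0.49
```

Request:
arm_command(steps=[-0.2,-0.025,0,1,0,-0.2,-0.025,0,1,0,-0.2,-0.025,0,1,0,-0.2,-0.025,0,1,0,-0.07,-0.025,0,1,0])

```text
time_s: 10.82
eef_pos: [415.8, 178.5, 248.8]
ee_rot: [0.0, 0.389, 0.921, 0.0]
force: [-0.8, -0.4, -2.3]
grip_width: 0.49
```

Request:
arm_command(steps=[0,0,-0.4,1,0,0,0,-0.4,1,0,0,0,-0.4,1,0,0,0,-0.4,1,0,0,0,-0.4,1,0])

```text
time_s: 11.45
eef_pos: [416.3, 178.5, 148.2]
ee_rot: [0.0, 0.18, 0.984, 0.0]
force: [0.7, -0.8, -2.2]
grip_width: 0.487
```

Request:
arm_command(steps=[0,0,-0.4,1,0,0,0,-0.4,1,0,0,0,-0.2,1,0,0,0,0,1,0,0,0,0,1,0])

```text
time_s: 12.08
eef_pos: [416.4, 178.5, 98.7]
ee_rot: [0.0, -0.037, 0.999, -0.0]
force: [0.7, -0.6, -1.4]
grip_width: 0.497
```

Request:
arm_command(steps=[0,0,0,0.35,0,0,0,0,0,0,0,0,0,0,0])

```text
time_s: 12.45
eef_pos: [416.5, 179.1, 98.4]
ee_rot: [0.0, -0.051, 0.999, -0.0]
force: [-0.6, -0.1, -1.3]
grip_width: 0.49
```

```bash
python3 - <<'E'
from h import *
s=sense(); q=s["ee_rot"]; print(s["time_s"],s["eef_pos"],s["force"],"az",np.degrees(2*np.arctan2(q[2],q[1])))
p=capture("wrist"); cv2.imwrite("pics/w5.png",p["frame"])
E
```

```text
12.45 [416.52285561 179.11090267  98.43587921] [-0.63684432 -0.14535022 -1.3322341 ] az 185.80241758182635
```

View pics/w5.png

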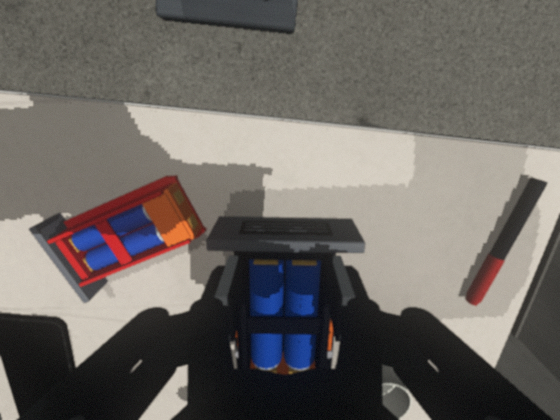

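The tray is held square, with its plate's back edge running from about (217,217) to (354,221). That suggests roughly 1.5° of yaw in the hand, so I'll measure it.

```bash
python3 - <<'E'
from h import *
p=capture("wrist"); s=sense(); 
m=[d["mask"] for d in trace(p,"tray") if d["mask"][235,285]][0]
ig=np.zeros(m.shape,bool); ig[262:]=True
a=np.radians(5.8); x0=(416.5+30*np.cos(a),178.8+30*np.sin(a))
import h
for z in (81,84,87):
    f=lambda v:((~ig)*abs(render(p,TRAY,v[0],v[1],v[2]/50,z)-m)).sum()/(m&~ig).sum()
    v0=np.array([*x0,a*50]); r=minimize(f,v0,method="Nelder-Mead",options=dict(initial_simplex=np.vstack([v0,v0+[5,0,0],v0+[0,5,0],v0+[0,0,3]]),xatol=.03,fatol=1e-5))
    v=r.x; d=np.array([v[0]-536,v[1]-190.3]); c,sn=np.cos(a),np.sin(a)
    print(z,v[:2].round(1),np.degrees(v[2]/50).round(2),r.fun.round(3),"dock frame",(c*d[0]+sn*d[1]).round(1),(-sn*d[0]+c*d[1]).round(1))
ys,xs=np.where(m); cols=range(225,350,5); t=[ys[xs==c_].min() for c_ in cols]; k=np.polyfit(cols,t,1); print("edge slope deg",np.degrees(np.arctan(k[0])))
print(s["eef_pos"])
E
```

```text
81 [449.4 180.9] 4.74 0.029 dock frame -87.1 -0.6
84 [448.5 180.6] 4.8 0.051 dock frame -88.1 -0.8
87 [447.3 180.2] 4.76 0.081 dock frame -89.3 -1.1
edge slope deg 1.1810072434273433
[416.50608934 179.21012426  98.33740746]
```

Request:
arm_command(steps=[0,0,-0.5,0.2,0,0,0,-0.6,0,0,0,0,-0.36,0,0,0,0,0,0,0,0,0,0,0,0])

```text
time_s: 13.22
eef_pos: [417.0, 179.4, 26.0]
ee_rot: [0.001, -0.06, 0.998, 0.0]
force: [0.2, 0.5, -2.6]
grip_width: 0.492
```

Request:
arm_command(steps=[0,0,-0.04,0,0,0,0,0,0,0])

```text
time_s: 13.48
eef_pos: [416.7, 179.3, 23.6]
ee_rot: [0.0, -0.06, 0.998, 0.0]
force: [-0.4, -0.1, -1.9]
grip_width: 0.49
```

Request:
arm_command(steps=[0,0,-0.04,0,0,0,0,0,0,0])

```text
time_s: 13.72
eef_pos: [416.5, 179.3, 21.2]
ee_rot: [-0.0, -0.06, 0.998, -0.0]
force: [-0.3, 0.2, -1.8]
grip_width: 0.487
```

Request:
arm_command(steps=[0,0,-0.04,0,0,0,0,0,0,0])

```text
time_s: 13.98
eef_pos: [416.4, 179.2, 19.1]
ee_rot: [-0.0, -0.06, 0.998, -0.0]
force: [-0.1, -0.4, -1.9]
grip_width: 0.488
```

Request:
arm_command(steps=[0,0,-0.03,0,0,0,0,0,0,0])

```text
time_s: 14.22
eef_pos: [416.5, 179.3, 17.7]
ee_rot: [-0.0, -0.06, 0.998, -0.0]
force: [0.9, 0.2, -2.3]
grip_width: 0.49
```

Request:
arm_command(steps=[0,0,-0.03,0,0,0,0,0,0,0])

```text
time_s: 14.48
eef_pos: [416.5, 179.3, 16.2]
ee_rot: [-0.0, -0.06, 0.998, -0.0]
force: [0.0, 0.0, -3.1]
grip_width: 0.489
```

Request:
arm_command(steps=[0,0,-0.03,0,0,0,0,0,0,0])

```text
time_s: 14.72
eef_pos: [416.6, 179.3, 15.0]
ee_rot: [0.0, -0.06, 0.998, 0.0]
force: [-0.5, -0.7, 2.6]
grip_width: 0.488
```

Bench contact is at TCP z ≈ 15.3, so I'll raise about 5 mm to clear the dock floor and advance along the dock axis.

Request:
arm_command(steps=[0,0,0.11,0,0,0.2,0.02,0,0,0,0.2,0.02,0,0,0,0.2,0.02,0,0,0,0,0,0,0,0])

```text
time_s: 15.35
eef_pos: [447.3, 182.3, 20.1]
ee_rot: [0.0, -0.06, 0.998, 0.0]
force: [0.7, 0.5, -2.3]
grip_width: 0.493
```

Request:
arm_command(steps=[0.15,0.015,0,0,0,0.15,0.015,0,0,0,0,0,0,0,0])

```text
time_s: 15.72
eef_pos: [462.1, 183.8, 20.3]
ee_rot: [0.0, -0.06, 0.998, 0.0]
force: [-0.6, -0.5, -3.0]
grip_width: 0.493
```

Request:
arm_command(steps=[0.15,0.015,0,0,0,0.15,0.015,0,0,0,0,0,0,0,0])

```text
time_s: 16.1
eef_pos: [477.1, 185.3, 20.3]
ee_rot: [0.0, -0.06, 0.998, 0.0]
force: [0.8, -0.4, -2.1]
grip_width: 0.494
```

```bash
python3 - <<'E'
from h import *
p=capture("scene"); q=capture("wrist")
u=proj(p,[540,190,20])[0].astype(int); a=p["frame"][u[1]-50:u[1]+50,u[0]-66:u[0]+67]
a=cv2.resize(a,(390,293),interpolation=cv2.INTER_CUBIC); b=cv2.resize(q["frame"],(390,293)); cv2.imwrite("pics/s6.png",np.hstack([a,b]))
E
```

```text
(no output)
```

View pics/s6.png

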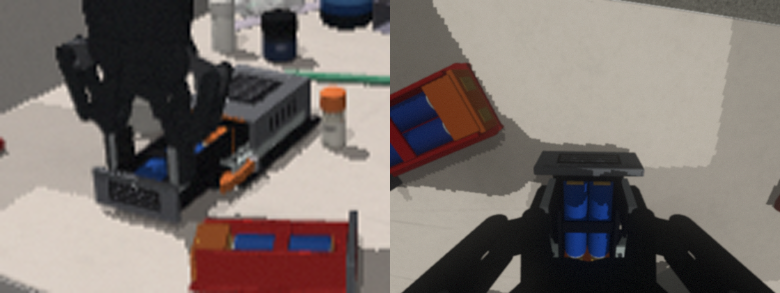

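The tray's nose is in the mouth between the latches and looks centred and level. I'll go on in small steps while watching the force.

Request:
arm_command(steps=[0.15,0.015,0,0,0,0.15,0.015,0,0,0,0.15,0.015,0,0,0,0,0,0,0,0])

```text
time_s: 16.7
eef_pos: [499.6, 187.5, 20.2]
ee_rot: [0.0, -0.06, 0.998, 0.0]
force: [0.1, 0.2, -2.2]
grip_width: 0.491
```

Request:
arm_command(steps=[0.15,0.015,0,0,0,0.15,0.015,0,0,0,0.15,0.015,0,0,0,0,0,0,0,0])

```text
time_s: 17.2
eef_pos: [522.0, 189.8, 20.2]
ee_rot: [0.0, -0.06, 0.998, 0.0]
force: [-0.2, -0.2, -1.3]
grip_width: 0.492
```

Request:
arm_command(steps=[0.1,0.01,0,0,0,0.1,0.01,0,0,0,0,0,0,0,0])

```text
time_s: 17.58
eef_pos: [531.8, 190.7, 20.3]
ee_rot: [0.0, -0.06, 0.998, -0.0]
force: [0.8, -0.7, -2.0]
grip_width: 0.496
```

Request:
arm_command(steps=[0.06,0.006,0,0,0,0.06,0.006,0,0,0,0,0,0,0,0])

```text
time_s: 17.95
eef_pos: [537.4, 191.4, 20.1]
ee_rot: [-0.0, -0.06, 0.998, 0.0]
force: [-1.6, -0.5, -1.9]
grip_width: 0.493
```

Request:
arm_command(steps=[0.06,0.006,0,0,0,0,0,0,0,0])

```text
time_s: 18.2
eef_pos: [540.6, 191.7, 20.2]
ee_rot: [-0.0, -0.06, 0.998, 0.0]
force: [-3.2, -0.8, -2.8]
grip_width: 0.492
```

Request:
arm_command(steps=[0.06,0.006,0,0,0,0,0,0,0,0])

```text
time_s: 18.45
eef_pos: [544.1, 192.0, 20.5]
ee_rot: [0.001, -0.06, 0.998, 0.0]
force: [-0.4, 0.2, -2.2]
grip_width: 0.494
```

Request:
arm_command(steps=[0.04,0.004,0,0,0,0,0,0,0,0])

```text
time_s: 18.7
eef_pos: [546.1, 192.2, 20.5]
ee_rot: [0.001, -0.06, 0.998, 0.0]
force: [-1.1, 0.3, -2.0]
grip_width: 0.491
```

Request:
arm_command(steps=[0.04,0.004,0,0,0,0,0,0,0,0])

```text
time_s: 18.95
eef_pos: [547.0, 192.3, 20.2]
ee_rot: [-0.001, -0.06, 0.998, -0.0]
force: [-4.7, -0.7, 0.0]
grip_width: 0.489
```

Request:
arm_command(steps=[0.04,0.004,0,0,0,0,0,0,0,0])

```text
time_s: 19.2
eef_pos: [548.5, 192.5, 20.0]
ee_rot: [-0.002, -0.06, 0.998, -0.0]
force: [-6.7, -1.7, 1.1]
grip_width: 0.49
```

Request:
arm_command(steps=[0.04,0.004,0,0,0,0,0,0,0,0])

```text
time_s: 19.45
eef_pos: [551.3, 192.8, 20.3]
ee_rot: [-0.0, -0.06, 0.998, 0.0]
force: [-3.1, -1.9, -0.3]
grip_width: 0.492
```

Request:
arm_command(steps=[0.02,0.002,0,0,0,0,0,0,0,0])

```text
time_s: 19.7
eef_pos: [551.4, 192.8, 20.1]
ee_rot: [-0.002, -0.06, 0.998, -0.0]
force: [-8.4, -0.4, 0.8]
grip_width: 0.493
```

Request:
arm_command(steps=[0.03,0.003,0,0,0,0,0,0,0,0])

```text
time_s: 19.95
eef_pos: [552.7, 192.9, 20.0]
ee_rot: [-0.002, -0.06, 0.998, -0.0]
force: [-9.9, -0.9, 1.7]
grip_width: 0.493
```

Request:
arm_command(steps=[0.03,0.003,0,0,0,0,0,0,0,0])

```text
time_s: 20.2
eef_pos: [552.9, 193.0, 19.7]
ee_rot: [-0.004, -0.06, 0.998, -0.0]
force: [-14.9, -2.4, 4.2]
grip_width: 0.49
```

Request:
arm_command(steps=[0.03,0.003,0,0,0,0,0,0,0,0])

```text
time_s: 20.45
eef_pos: [553.1, 193.1, 19.3]
ee_rot: [-0.005, -0.06, 0.998, -0.0]
force: [-19.9, -4.1, 7.3]
grip_width: 0.49
```

Request:
arm_command(steps=[0.03,0.003,0,0,0,0,0,0,0,0])

```text
time_s: 20.7
eef_pos: [553.2, 193.1, 19.2]
ee_rot: [-0.007, -0.06, 0.998, -0.001]
force: [-27.8, -4.9, 12.0]
grip_width: 0.49
```

Request:
arm_command(steps=[0.03,0.003,0,0,0,0,0,0,0,0])

```text
time_s: 20.95
eef_pos: [553.3, 193.1, 19.2]
ee_rot: [-0.009, -0.06, 0.998, -0.001]
force: [-35.1, -6.2, 16.5]
grip_width: 0.492
```

```bash
python3 - <<'E'
from h import *
p=capture("scene"); q=capture("wrist"); t=capture("top")
def crop(p,w,k,P=[545,191,20]):
    u=proj(p,P)[0].astype(int); h=w*3//4; return cv2.resize(p["frame"][u[1]-h:u[1]+h,u[0]-w:u[0]+w],(390,293),interpolation=cv2.INTER_CUBIC)
cv2.imwrite("pics/s7.png",np.vstack([np.hstack([crop(p,50,0),crop(t,40,0)]),np.hstack([cv2.resize(q["frame"],(390,293)),cv2.resize(q["frame"][200:380,170:410],(390,293))])]))
s=sense(); print(s["eef_pos"],s["force"],s["grip_width"])
E
```

```text
[553.27514813 193.12136438  19.20908496] [-34.88697593  -6.37112104  17.43518667] 0.4881830446627961
```

View pics/s7.png

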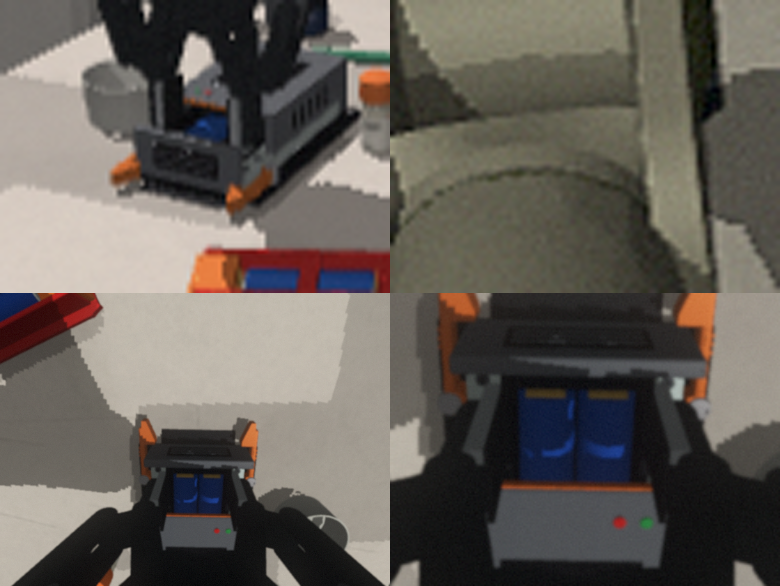

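The stop is felt: 35 N with no more motion. In the wrist crop both orange latch heads sit behind the plate, at (465,310) and (695,310), inside its edges. I'll unload, open and lift.

Request:
arm_command(steps=[-0.06,-0.006,0,0,0,-0.06,-0.006,0.02,0,0,0,0,0,0,0])

```text
time_s: 21.48
eef_pos: [551.8, 192.9, 20.2]
ee_rot: [-0.003, -0.06, 0.998, -0.0]
force: [-9.3, -0.7, -3.3]
grip_width: 0.494
```

Request:
arm_command(steps=[0,0,0,0,75,0,0,0,0,75,0,0,0,0,75,0,0,0,0,75])

```text
time_s: 21.98
eef_pos: [554.3, 193.0, 21.5]
ee_rot: [0.0, -0.06, 0.998, 0.0]
force: [-0.2, -0.6, 0.1]
grip_width: 0.752
```

Request:
arm_command(steps=[0,0,0.5,0,75,0,0,1,0,75,0,0,1,0,75,-0.5,0,1,0,75,-0.5,0,0.5,0,75])

```text
time_s: 22.6
eef_pos: [504.0, 193.1, 224.0]
ee_rot: [0.002, -0.06, 0.998, 0.0]
force: [-0.2, 0.3, 0.3]
grip_width: 0.751
```

```bash
python3 - <<'E'
from h import *
s=sense(); print(s["time_s"],s["eef_pos"],s["force"])
q=capture("wrist"); p=capture("scene")
pts=[]
a=np.radians(5.8)
for X,Y,Z in [(47.5-55,0,35),(49-55,-36,35),(47.5-55,36,35)]: pts.append(proj(q,[536+np.cos(a)*X-np.sin(a)*Y,190.3+np.sin(a)*X+np.cos(a)*Y,Z])[0].round(1))
print(pts)
u=pts[0].astype(int); x0=min(max(u[0]-66,0),427); y0=min(max(u[1]-50,0),320); print(x0,y0)
A=cv2.resize(q["frame"][y0:y0+100,x0:x0+133],(532,400),interpolation=cv2.INTER_CUBIC)
u=proj(p,[545,191,20])[0].astype(int); B=cv2.resize(p["frame"][u[1]-50:u[1]+50,u[0]-33:u[0]+33],(264,400),interpolation=cv2.INTER_CUBIC)
cv2.imwrite("pics/e8.png",np.hstack([A,B]))
E
```

```text
22.6 [504.04885494 193.08805283 224.03772356] [-0.18315424  0.32005089  0.25785107]
[array([279.5, 197.6]), array([247.2, 198.3]), array([311.8, 198.2])]
213 147
```

View pics/e8.png

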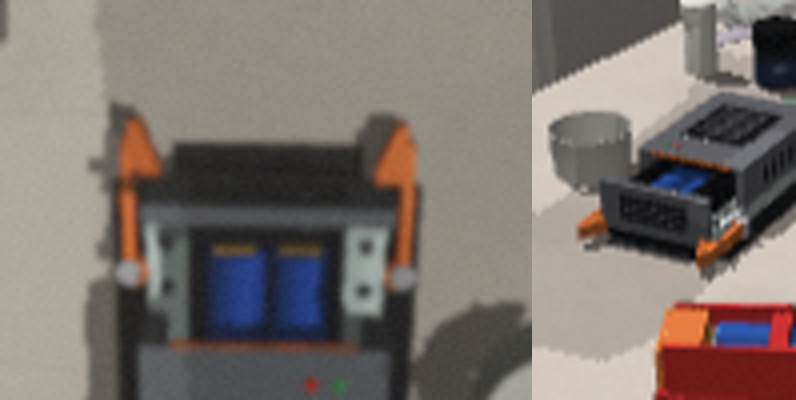

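The latch arms are straight and their heads, at (140,155) and (395,155), are hooked behind the plate. The plate's top edge is at row ~205, and the home position predicts ~204. Nothing touches the robot, so I'm handing in.

```bash
python3 -c "
from rig import finish_job; print(finish_job())"
```

```text
the job is handed in; nothing more can be done
None
```

I turned the tray end for end, slid it contacts first into the dock and pressed it home. I then opened the fingers, lifted clear and handed the job in at about 23 s of the 64 s; no verdict was reported.

**Pressing home:** the push reached about 35 N along the slide, with no further motion, so I took that as the hard stop. Once unloaded, the tool came back about 1.5 mm, which matches the expected spring-back to the latched position.

**Last pictures:** both orange latches are straight, with their heads hooked behind the end plate. The plate's edge is within about 1 pixel of where the home position predicts it. The wrist force was near zero with the arm clear.

**Not checked or in disagreement:**
- **Dock yaw:** the first two estimates disagreed (6.0° and 8.7°). A second, better-centred view gave 5.8°, which I used, and the tray went in with no notable side force.
- **Tray in the hand:** it sat about 1° off in yaw, which I corrected before entering the rails.
- **Latches:** I judged them shut from the pictures only, as their joint values could not be read.
- **Phone, dish and vial:** I did not measure them again at the end. The arm kept clear of all three on the planned path.

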